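# Weigh a specimen: load, release and re-arrest the beam balance

## Task

Weigh the specimen on the pan of the beam balance: with the beam still arrested, take the tallest of the three pin weights out of the slanted rack and hang it at the free end of the beam, its rod down through the eyelet until its head sits on the eyelet. Then throw the arrest lever all the way over to free the beam, let the beam come to rest level by itself for at least a second with nothing touching the weight, and bring the lever fully back home so that the beam is arrested again with the weight still on it. Never free the beam before the weight is seated, leave the other two weights in the rack and do not push the jar, wash bottle or loose dish on the bench about.

Things in the scene. Friction and masses are not known exactly. Their poses are not given: they have to be found in the camera images.
- balance: Beam balance fixed to the bench. Origin on the bench under the pillar; z up, beam along y, x away from the robot side. White base 220 x 140 x 22 mm, x = -150 to +70 mm. Pillar 26 mm thick with a fork (46 x 30 mm) up to z = 228 mm; the steel beam (16 x 18 mm, 178 mm long) is hinged in it at z = 210 mm. Eyelet at its -y end, arrest lever in front (-x).
- eyelet (a point): Centre of the top face of the eyelet at the free (-y) end of the beam: a flat steel plate 36 x 36 mm, 8 mm thick, with a vertical round hole of 14 mm. At y = -110 mm, z = 214 mm in the balance's frame when the beam is level. It turns with the beam.
- pan (a point): Centre of the top of the round pan (radius 40 mm) fixed at the beam's +y end, y = +125 mm, z = 214 mm; a glass dish with the specimen is fixed on it, reaching 16 mm higher. Under the beam two arrest posts (12 mm thick, y = +65 and -65 mm, tops at z = 201 mm) hold it level when the lever is home and sink 16 mm when it is thrown.
- beam (a joint): Tilt of the beam, rad. 0 = level, positive = eyelet end down, range -0.12 to 0.12. Without a weight the freed beam drops to -0.12 (pan down); with the tall weight it settles near 0; the other weights are too light.
- arrest_lever (a joint): Arrest lever angle, rad. 0 = home, beam arrested (lever leaning 0.45 rad to the balance's -x, towards the robot side); 0.9 = thrown fully over, beam free (leaning 0.45 rad to +x). Stays where it is left; takes about 2 N at the ball.
- lever_tip (a point): Centre of the black ball (28 mm diameter) at the end of the arrest lever, 100 mm from the hinge; the lever's rod is 10 mm thick. About 125 mm above the bench at both ends of its swing, 135 mm midway.
- lever_hinge (a point): Middle of the arrest lever's hinge, at x = -110 mm, y = 0, z = 35 mm in the balance's frame. The hinge axis is the balance's y axis; positive turns carry the ball to +x.
- rack: White slanted rack fixed to the bench, 190 mm wide (y). Origin on the bench; z up, x away from the robot side. Its sloping plate (56 mm along the slope, 22 mm thick) faces the robot side: its normal leans 28 degrees from vertical to the rack's -x. Three through holes of 12 mm, their mouths at x = 0, z = 90 mm, y = -65, 0 and +65 mm. The weights stand in them, in any order.
- weight_tall: The tallest of three steel pin weights, about 0.33 kg: a cylindrical head of 30 mm diameter and 50 mm height on a rod of 10 mm diameter and 80 mm length with a tapered end. Origin where the rod meets the flat underside of the head; z along the axis, from rod to head: the head spans z = 0 to 50 mm, the rod z = 0 to -80 mm.
- weight_medium: Medium pin weight: the same but with a head 35 mm high. Stays in the rack.
- weight_short: Short pin weight: the same but with a head 20 mm high. Stays in the rack.
- jar: Specimen jar with a white cap, 56 mm diameter, 75 mm high, loose on the bench; origin at the centre of its underside. Leave alone.
- wash_bottle: White wash bottle, 64 mm diameter, 170 mm high, loose; origin at the centre of its underside. Leave alone.
- dish: Closed glass dish, 80 mm diameter, 18 mm high, loose; origin at the centre of its underside. Leave alone.
Things that resemble listed ones, but are neither listed nor needed, are in the scene too. What is shaped like the weight_tall but blue is not meant.

How it is judged:
By the outcome, as a careful person would: the job done as asked, in the order asked, and still so for the second after the job is handed in, with the robot touching nothing.
It also fails if it takes over 72 s, if anything falls off the work surface, if the arm or the gripper's body presses on something with over 40 N, if the wrist force passes 120 N, or if a joint passes its speed limit or range.

## Robot

A 6-joint arm with a two-finger parallel gripper is mounted at the origin on the work surface. World frame = base frame: x ahead of the robot, y to its left, z up, the work surface at z = 0. Lengths are in m, angles in degrees, forces in N, time in s.
With the tool pointing down it reaches from about 0.25 to 0.725 m from the base axis. Payload 9.7 kg.
Tool frame: the origin (TCP) lies midway between the tips of the shut fingers; the grasp point (between the pads) lies 19 mm behind it (bot.hold_point_z is the distance from the TCP to the grasp point, in m); z points along the fingers, y is the line along which they close (so a half turn about z gives the same grasp; the last joint's range is limited). The gripper opens to 85 mm and grips with 20 to 120 N. Pads are 22 mm wide; open, the fingers measure 114 mm over their backs; the gripper's body (76 mm by 85 mm) begins 54 mm behind the grasp point. The pads swing forward as they close: fully open they stand 13 mm farther back than shut.
Start: joints at [-76.49, 4.979, 10.078, 95.1, 0, 90], TCP at [0.128, -0.535, 0.231] pointing down, gripper open.
Joint ranges: [-179.16, 179.16], [-48.56, 103.87], [-65.8, 70.77], [-126.05, 130.52], [-82.76, 87.17], [-180, 180]. Speed limits (degrees/s): [127.2, 127.2, 147.25, 180, 180, 180].

## Interface

Orientations are given as [roll, pitch, yaw] about the fixed x, y, z axes, in that order (R = Rz(yaw) Ry(pitch) Rx(roll)).
In Python, from workcell import bot gives the robot as it stands.
- The arm moves only by the tool play_rows, never from a script. Its argument "steps" is a list that holds one entry, the list of rows, each a list of 4 numbers: the shift along the tool's x, y, z in m, then the turn about the tool's z in rad. In form: [[[tx, ty, tz, yaw], ...]]. A call has exactly 5 rows; each row shifts and turns the commanded pose from where the row before left it, along the tool's axes as they then stand; what a row does not reach is not made up. A row lasts 1/12 s, in which the tool goes at most 41.7 mm and 7.16 degrees, less where a joint would pass 70% of its speed; a pose out of reach is approached as far as the arm can. A call is refused whole if a number of a shift passes 0.0417 or a number of a turn 0.125, either way. A call with a gripper value outside its range is refused whole. "gripper" is the finger opening in m, from 0 to 0.0854, set as the call begins (left out, the last holds). The fingers move at their own pace and stop on an object; "squeeze" is the grip in N (left out, the last holds). Time passes only in rows, so rows that do not move let the fingers close, or fill a call up. It gives the time, the measured TCP pose, the force, the opening and the grip force at its end, in the units of the state.
- bot.get_obs(): the state, without advancing time (a new reading comes with each control period).
- bot.camera(name): name is "scene" or "side" or "wrist"; returns a dict with "img" (480x640x3 uint8, blue, green, red), "vfov" (degrees; the focal length in pixels is half the picture's height over the tangent of half this angle, whatever the lens; pixels are square), "cx", "cy" (the principal point, pixels), "xyz" and "attitude" of the camera in the world. Camera axes: x right, y down, z forward; pixel columns grow to the right and rows downward; lengths in m; the calibration is good to about 2 mm. A picture is of the moment at which its call begins. There is no depth.
- bot.job_done(): hands the job in; it is judged then, once.
The state is a dict: "time": time; "q": joint angles; "qd": joint speeds; "joint_efforts": joint torques, N m; "ee_pos": TCP position; "tcp_rot": TCP orientation; "wrist_force": force on the tool from outside, world axes, zero at the start; "torque": the same for the moment, N m; "opening": finger opening in m; "grasp_force": force on a finger pad.
Only numpy, scipy, OpenCV 4.12 (cv2) and the standard library are available. Lean on these libraries where they do the work, as an engineer would, in place of code of your own. Each camera call takes 0.05 s, during which the arm holds its last target. There are 200 camera calls.

## Working session

There is one attempt and no reset: what is moved stays moved. The work goes in short steps, Python scripts to look and compute and a tool call to move; the robot and the scene stay as the last step left them, time stands still between calls to the robot, and variables do not carry over. Pictures are saved under pics/ and viewed, at most 10 in all, crops included, and the job is handed in when it is done.

Besides the shell and the picture viewer there is one more tool, called after "Call:" as name([rows], argument=value, ...), one row to a line, values as JSON. play_rows: Moves the arm, as the interface text tells. Its arguments: {"type":"object","properties":{"steps":{"type":"array","items":{"type":"array","items":{"type":"array","items":{"type":"number"}}}},"gripper":{"type":"number"},"squeeze":{"type":"number"}},"required":["steps"]}

```bash
ls; mkdir -p pics; python3 - <<'E'
from workcell import bot
import cv2,pickle
for n in("scene","side","wrist"):
    c=bot.camera(n);cv2.imwrite(f"pics/{n}0.png",c["img"]);pickle.dump(c,open(f"{n}0.pkl","wb"))
    print(n,c["vfov"],c["cx"],c["cy"],c["xyz"],c["attitude"])
print(bot.get_obs(),bot.hold_point_z)
E
```

```text
pics
scene 56.15530242336289 316.2207668616391 239.74095623271975 [ 1.00085537 -0.56956814  0.6527727 ] [-125.99547271    1.12475422   35.70532083]
side 52.0764988807067 319.8716828880138 246.0269946335598 [0.02218933 0.55131514 0.91862785] [-132.72284935   -0.51754677 -134.14774839]
wrist 63.09154017844517 318.1863704599513 238.69377500002392 [ 0.20275171 -0.51737582  0.37450468] [ 1.62664781e+02  4.68795721e-02 -7.64414874e+01]
{'time': 0.15, 'q': array([-7.64898928e+01,  5.00405324e+00,  1.00456258e+01,  9.50994083e+01,
       -1.69518206e-03,  9.00022538e+01]), 'qd': array([-0.04810785, -0.13830887,  0.23822452, -0.02141204,  0.02770519,
        0.05602657]), 'joint_efforts': array([-1.26757732e-04, -5.20763826e+01,  4.65042365e+01,  1.38996411e-02,
        4.31915180e-05,  6.79498868e-06]), 'ee_pos': array([ 0.12844157, -0.53461829,  0.23075074]), 'tcp_rot': array([-1.79942164e+02,  1.69745629e-03,  1.35078550e+01]), 'wrist_force': array([ 0.33332728,  0.60627855, -0.01862685]), 'torque': array([0.03376064, 0.02098266, 0.00598097]), 'grasp_force': 0.0, 'opening': 0.08560019804424385} 0.0187
```

View pics/scene0.png

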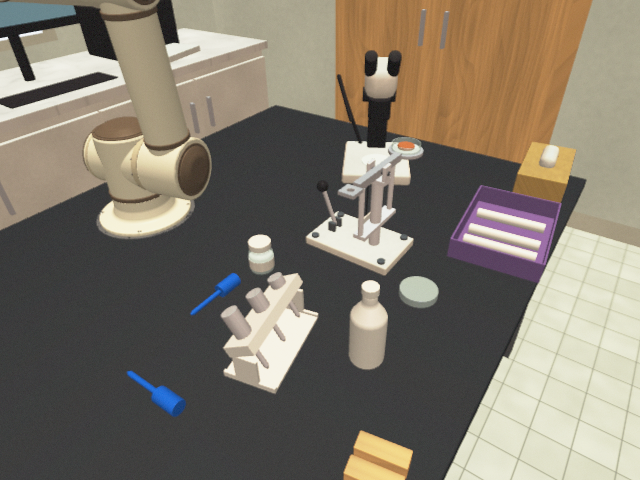

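View pics/side0.png

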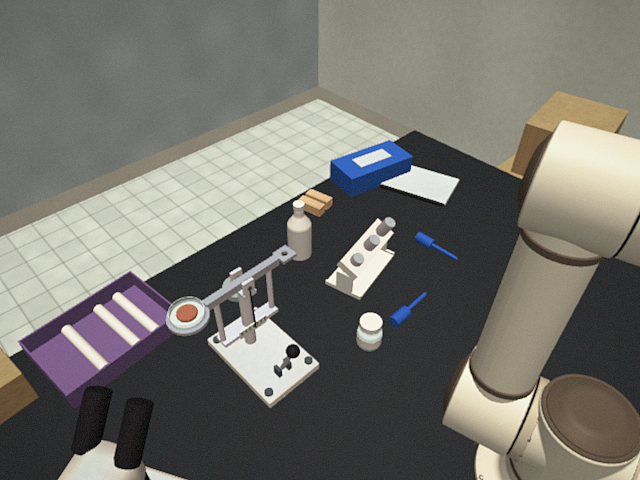

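```bash
python3 - <<'E'
import cv2,numpy as np
a=cv2.imread("pics/scene0.png");b=cv2.imread("pics/side0.png")
z=lambda i,x,y,w,h,s:cv2.resize(i[y:y+h,x:x+w],None,fx=s,fy=s,interpolation=cv2.INTER_CUBIC)
# rack: scene (215,265) 110x125 x4 ; side (320,210) 85x90 x4
r=np.zeros((500,800,3),np.uint8)
r[:500,:440]=z(a,215,265,110,125,4);r[:360,460:800]=z(b,320,210,85,90,4);cv2.imwrite("pics/rack.png",r)
r=np.zeros((600,800,3),np.uint8)
r[:420,:390]=z(a,300,130,130,140,3);r[:525,400:799]=z(b,165,235,133,175,3);cv2.imwrite("pics/bal.png",r)
E
```

```text
(no output)
```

View pics/rack.png

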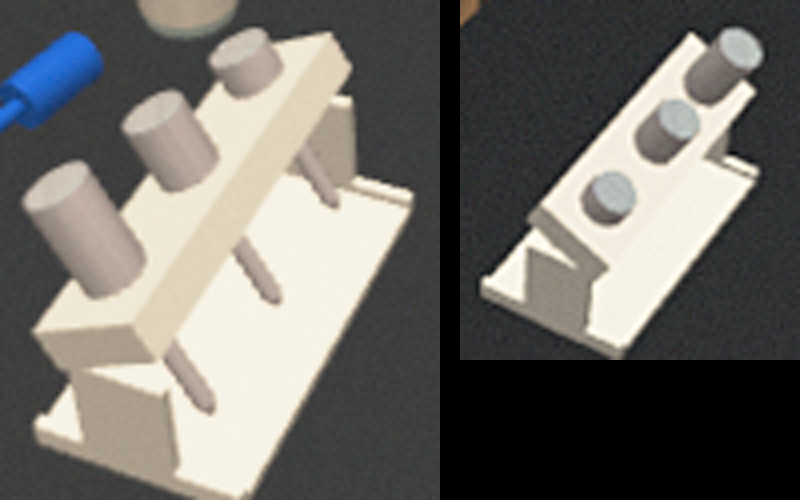

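View pics/bal.png

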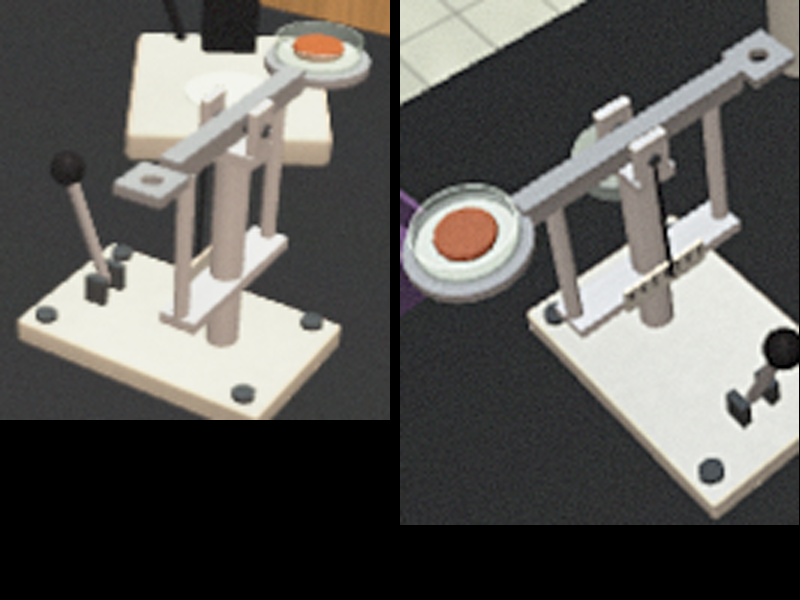

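```bash
cat > h.py <<'E'
import numpy as np,pickle
from scipy.spatial.transform import Rotation as R
from scipy.optimize import least_squares
def proj(c,P):
    P=np.atleast_2d(P);p=(P-c["xyz"])@R.from_euler("xyz",c["attitude"],degrees=True).as_matrix()
    f=240/np.tan(np.radians(c["vfov"]/2));return np.c_[c["cx"]+f*p[:,0]/p[:,2],c["cy"]+f*p[:,1]/p[:,2]]
def world(s,P):
    c,q=np.cos(s[2]),np.sin(s[2]);P=np.atleast_2d(P)
    return np.c_[s[0]+c*P[:,0]-q*P[:,1],s[1]+q*P[:,0]+c*P[:,1],P[:,2]]
def fit(obs,x0):
    f=lambda s:np.concatenate([(proj(c,world(s,[o[0] for o in L]))-[o[1] for o in L]).ravel() for c,L in obs])
    r=least_squares(f,x0,loss="soft_l1",f_scale=1.);return r.x,f(r.x).reshape(-1,2)
a=np.radians(28);N=np.array([-np.sin(a),0,np.cos(a)]);T=np.array([np.cos(a),0,np.sin(a)])
M=lambda y,h:np.array([0,y,.09])+h*N
C=lambda s,y:np.array([0,y,.09])+s*.028*T
E
python3 - <<'E'
from h import *
S=pickle.load(open("scene0.pkl","rb"));D=pickle.load(open("side0.pkl","rb"))
u=lambda x,y:(215+x/4,265+y/4);v=lambda x,y:(320+(x-460)/4,210+y/4)
rk=[(S,[(M(-.065,.05),u(55,185)),(M(0,.035),u(152,112)),(M(.065,.02),u(240,45)),(C(-1,-.095),u(35,330)),(C(1,-.095),u(133,325)),(C(1,.095),u(330,35))]),
(D,[(M(-.065,.05),v(742,48)),(M(0,.035),v(678,120)),(M(.065,.02),v(611,189)),(C(-1,-.095),v(755,85)),(C(-1,.095),v(605,270)),(C(1,-.095),v(690,33)),(C(1,.095),v(535,212))])]
u=lambda x,y:(300+x/3,130+y/3);v=lambda x,y:(165+(x-400)/3,235+y/3)
bl=[(S,[((0,-.11,.214),u(152,180)),((0,.125,.222),u(318,47)),((-.1535,0,.125),u(67,168)),((-.15,-.07,.022),u(20,322)),((.07,.07,.022),u(340,330)),((.07,-.07,.022),u(262,412))]),
(D,[((0,-.11,.214),v(760,55)),((0,.125,.222),v(465,235)),((-.1535,0,.125),v(785,350)),((.07,.07,.022),v(530,318)),((-.15,.07,.022),v(715,510))])]
for n,o,x0 in(("rack",rk,[.45,-.3,0]),("bal",bl,[.5,0,0])):
    s,r=min((fit(o,x0[:2]+[y]) for y in(0,-.6,.6)),key=lambda q:np.abs(q[1]).sum());print(n,s[:2].round(4),np.degrees(s[2]).round(2));print(r.round(1).tolist())
    if n=="rack":print("tall mouth,top",world(s,[M(-.065,0),M(-.065,.05)]).round(4))
    else:print("eye,ball",world(s,[(0,-.11,.214),(-.1535,0,.125),(-.0665,0,.125)]).round(4))
E
```

```text
rack [ 0.5809 -0.1655] 12.99
[[-0.0, -0.6], [0.0, -0.7], [-0.8, 0.1], [-0.7, 0.0], [-0.7, -0.8], [0.2, -0.9], [-1.2, -0.7], [-0.5, -1.2], [0.2, -0.2], [-1.1, 1.0], [0.3, -1.3], [-0.8, -0.5], [0.3, -2.8]]
tall mouth,top [[ 0.5955 -0.2288  0.09  ]
 [ 0.5726 -0.2341  0.1341]]
bal [0.6011 0.1966] 0.58
[[0.4, 0.5], [-0.8, -1.3], [-3.0, 0.2], [-2.1, -1.3], [0.2, -2.8], [-1.6, 1.1], [-2.1, -0.0], [-0.9, -1.1], [1.7, 2.1], [-3.3, -1.9], [-0.7, -1.4]]
eye,ball [[0.6022 0.0866 0.214 ]
 [0.4476 0.195  0.125 ]
 [0.5346 0.1959 0.125 ]]
```

Call:
play_rows([
  [[0.034,-0.0125,0.002,0.009],[0.034,-0.0125,0.002,0],[0.034,-0.0125,0.002,0],[0.034,-0.0125,0.002,0],[0.034,-0.0125,0.002,0]],
], gripper=0.05)

```text
time: 0.57
ee_pos: [0.2809, -0.4342, 0.221]
tcp_rot: [-180.0, 0.0, 13.0]
wrist_force: [-0.6, -0.7, 0.4]
opening: 0.05
grasp_force: 0.0
```

Call:
play_rows([
  [[0.034,-0.0125,0.002,0],[0.034,-0.0125,0.002,0],[0.034,-0.0125,0.002,0],[0.034,-0.0125,0.002,0],[0.034,-0.0125,0.002,0]],
])

```text
time: 0.98
ee_pos: [0.4327, -0.3349, 0.211]
tcp_rot: [-180.0, 0.0, 13.0]
wrist_force: [-0.5, -0.6, 1.9]
opening: 0.0501
grasp_force: 0.0
```

Call:
play_rows([
  [[0.034,-0.0125,0.002,0],[0.034,-0.0125,0.002,0],[0.034,-0.0125,0.0,0],[0.02,-0.0125,0.0,0],[0,-0.0125,0.0,0]],
])

```text
time: 1.4
ee_pos: [0.539, -0.2459, 0.2056]
tcp_rot: [-179.9, 0.0, 13.1]
wrist_force: [0.9, -1.1, 0.0]
opening: 0.05
grasp_force: 0.0
```

```bash
python3 - <<'E'
from workcell import bot
import cv2,pickle
from h import *
c=bot.camera("wrist");cv2.imwrite("pics/w1.png",c["img"]);pickle.dump(c,open("w1.pkl","wb"))
o=bot.get_obs();print(o["ee_pos"],o["tcp_rot"],o["opening"],o["time"],o["q"])
s=[.5809,-.1655,np.radians(12.99)]
print(proj(c,world(s,[M(-.065,.05),M(0,.035),M(.065,.02),C(-1,-.095),C(1,-.095)])).round(1).tolist())
E
```

```text
[ 0.53705873 -0.24470156  0.20634462] [-1.79891379e+02  7.64228374e-02  1.31655470e+01] 0.04966927587988535 1.45 [-2.45145203e+01  1.02584497e+01  1.31537497e+01  9.30221785e+01
  3.92528723e-02  1.42319962e+02]
[[310.5, 193.5], [199.5, 176.8], [98.4, 161.7], [355.1, 179.9], [361.7, 103.8]]
```

View pics/w1.png

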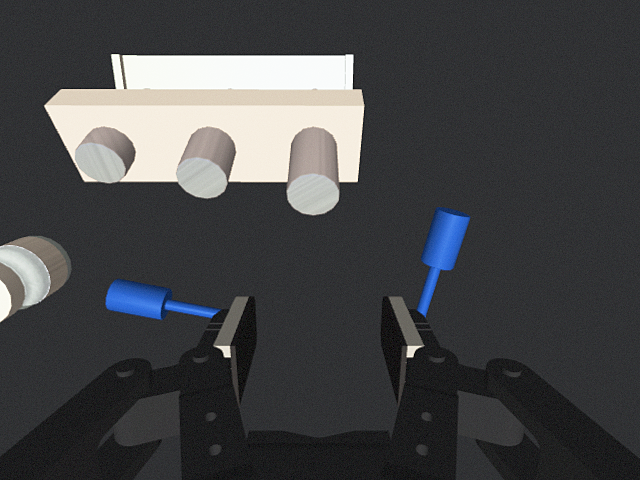

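Call:
play_rows([
  [[0.0235,0,0,0.002],[0.023,0,0,0],[0,0,0.02,0],[0,0,0.03,0],[0,0,0.02,0]],
])

```text
time: 1.87
ee_pos: [0.5809, -0.2377, 0.1351]
tcp_rot: [-180.0, 0.1, 12.9]
wrist_force: [-1.1, -0.6, 0.5]
opening: 0.0499
grasp_force: 0.0
```

Call:
play_rows([
  [[0,0,0.015,0],[0,0,0.015,0],[0,0,0.009,0],[0,0,0,0],[0,0,0,0]],
])

```text
time: 2.28
ee_pos: [0.5811, -0.2378, 0.0985]
tcp_rot: [-180.0, 0.0, 12.9]
wrist_force: [0.0, 0.7, 0.6]
opening: 0.05
grasp_force: 0.0
```

Call:
play_rows([
  [[0.002,-0.0035,0.001,0],[0,0,0,0],[0,0,0,0],[0,0,0,0],[0,0,0,0]],
])

```text
time: 2.7
ee_pos: [0.583, -0.2337, 0.0977]
tcp_rot: [180.0, -0.0, 12.9]
wrist_force: [1.0, -0.2, -0.2]
opening: 0.0498
grasp_force: 0.0
```

```bash
python3 - <<'E'
from workcell import bot
import cv2
c=bot.camera("wrist");cv2.imwrite("pics/w2.png",c["img"][150:480,100:540])
E
```

```text
(no output)
```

View pics/w2.png

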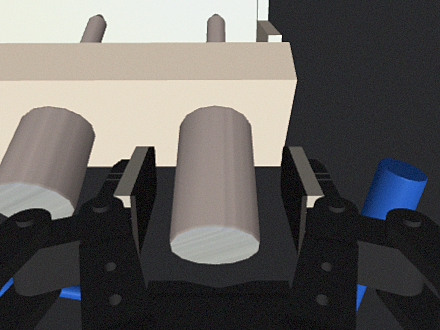

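The tall head stands centred between the pads (crop: head 172–258, pads at about 155 and 287). Closing.

Call:
play_rows([
  [[0,0,0,0],[0,0,0,0],[0,0,0,0],[0,0,0,0],[0,0,0,0]],
], gripper=0.02, squeeze=40)

```text
time: 3.17
ee_pos: [0.5828, -0.2335, 0.0975]
tcp_rot: [-180.0, -0.0, 12.9]
wrist_force: [-1.4, 1.2, 3.2]
opening: 0.0288
grasp_force: 39.5
```

Call:
play_rows([
  [[-0.0023,0,-0.0044,0],[-0.0047,0,-0.0088,0],[-0.0047,0,-0.0088,0],[-0.0047,0,-0.0088,0],[-0.0047,0,-0.0088,0]],
])

```text
time: 3.58
ee_pos: [0.5616, -0.2384, 0.138]
tcp_rot: [-180.0, -0.0, 12.9]
wrist_force: [0.9, 1.2, -3.6]
opening: 0.0291
grasp_force: 39.7
```

Call:
play_rows([
  [[-0.0045,0,-0.0085,0],[-0.0045,0,-0.0085,0],[-0.0045,0,-0.0085,0],[0,0,0,0],[0.007,0,-0.0034,0]],
])

```text
time: 4.0
ee_pos: [0.5546, -0.2405, 0.1663]
tcp_rot: [180.0, 0.1, 12.8]
wrist_force: [-4.9, -0.6, -2.5]
opening: 0.0289
grasp_force: 40.5
```

Call:
play_rows([
  [[0.0073,0,-0.0029,0],[0.0074,0,-0.0025,0],[0.0076,0,-0.0019,0],[0,0,0,0],[0,0,0,0]],
])

```text
time: 4.42
ee_pos: [0.5777, -0.2348, 0.1727]
tcp_rot: [-180.0, 0.1, 12.9]
wrist_force: [-2.7, 0.3, -1.5]
opening: 0.0293
grasp_force: 41.1
```

Call:
play_rows([
  [[0.0077,0,-0.0013,0],[0.0078,0,-0.0008,0],[0.0078,0,-0.0003,0],[0.003,0,0,0],[0,0,0,0]],
])

```text
time: 4.83
ee_pos: [0.604, -0.2287, 0.1749]
tcp_rot: [-180.0, 0.0, 12.9]
wrist_force: [-1.9, 0.4, -3.2]
opening: 0.0294
grasp_force: 40.5
```

```bash
python3 - <<'E'
from workcell import bot
import cv2,numpy as np
a=bot.camera("scene")["img"][200:400,160:340];b=bot.camera("side")["img"][140:340,300:480]
cv2.imwrite("pics/piv.png",cv2.resize(np.hstack([a,b]),None,fx=2.2,fy=2.2,interpolation=2))
E
```

```text
(no output)
```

View pics/piv.png

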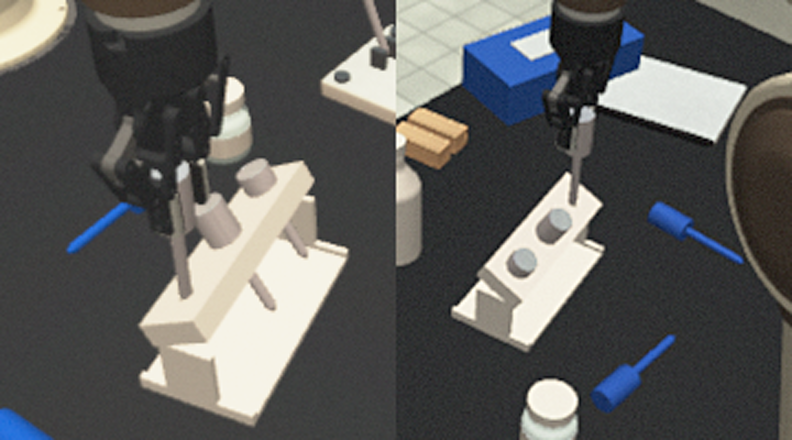

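```bash
cat >> h.py <<'E'
import cv2
S=pickle.load(open("scene0.pkl","rb"));D=pickle.load(open("side0.pkl","rb"))
def tri(p,q,x0=(.6,0,.15),A=S,B=D):
    r=least_squares(lambda X:np.r_[proj(A,X)[0]-p,proj(B,X)[0]-q],x0);return r.x.round(4),r.fun.round(1)
E
python3 - <<'E'
from h import *
print(tri((238.2,284.1),(381.4,210.5)),tri((244.1,334.1),(380.5,232.3)))
t=np.array([.604,-.2287,.1]);print(proj(S,[t,t+[0,0,.08]]),proj(D,[t,t+[0,0,.08]]))
E
```

```text
(array([ 0.5798, -0.2104,  0.1777]), array([ 0.7,  0. ,  1.1, -0.1])) (array([ 0.5936, -0.2291,  0.0874]), array([-0.4, -0. , -0.7,  0. ]))
[[247.630061   331.42047822]
 [241.93778629 295.50094218]] [[377.10844002 226.78708556]
 [379.97418476 202.02119331]]
```

Call:
play_rows([
  [[0,0,-0.02,0],[0,0,-0.037,0],[0,0,-0.039,0],[0,0,-0.039,0],[0,0,-0.035,0]],
])

```text
time: 5.35
ee_pos: [0.6031, -0.2289, 0.3486]
tcp_rot: [179.9, -0.2, 12.9]
wrist_force: [1.2, -1.1, -2.1]
opening: 0.0292
grasp_force: 40.5
```

Call:
play_rows([
  [[0.007,-0.03,0,0],[0.0085,-0.0384,0,0],[0.0085,-0.0384,0,0],[0.0085,-0.0384,0,0],[0.0085,-0.0384,0,0]],
])

```text
time: 5.77
ee_pos: [0.6025, -0.0393, 0.3459]
tcp_rot: [180.0, -0.1, 12.8]
wrist_force: [1.2, 0.7, -2.5]
opening: 0.0294
grasp_force: 40.8
```

Call:
play_rows([
  [[0.0085,-0.0384,0,0],[0.0085,-0.0384,0,0],[0.007,-0.03,0,0],[0.0033,-0.017,0,0],[0,0,0,0]],
])

```text
time: 6.18
ee_pos: [0.6015, 0.0897, 0.3456]
tcp_rot: [-179.9, -0.1, 13.1]
wrist_force: [0.6, -1.2, -2.5]
opening: 0.0294
grasp_force: 40.8
```

Call:
play_rows([
  [[0,0,0,0],[0,0,0,0],[0,0,0,0],[0,0,0,0],[0,0,0,0]],
])

```text
time: 6.6
ee_pos: [0.6015, 0.085, 0.3456]
tcp_rot: [180.0, -0.0, 12.8]
wrist_force: [0.4, 0.2, -3.6]
opening: 0.029
grasp_force: 40.8
```

```bash
python3 - <<'E'
from workcell import bot
from h import *
o=bot.get_obs();t=o["ee_pos"];print(t,o["tcp_rot"])
p=[t+[0,0,-.093],[.6022,.0866,.214]];print(proj(S,p),proj(D,p))
a=bot.camera("scene")["img"];b=bot.camera("side")["img"]
cv2.imwrite("pics/s3.png",a);cv2.imwrite("pics/d3.png",b)
r=np.hstack([a[110:230,300:400],b[190:310,235:335]]);cv2.imwrite("pics/eye.png",cv2.resize(r,None,fx=4,fy=4,interpolation=2))
E
```

```text
[0.60148794 0.08495544 0.34558339] [ 1.79998336e+02 -1.75118923e-02  1.27997656e+01]
[[350.78435568 172.99768663]
 [351.03972955 190.51003812]] [[282.92573385 239.33320995]
 [282.88166732 253.33881721]]
```

View pics/eye.png

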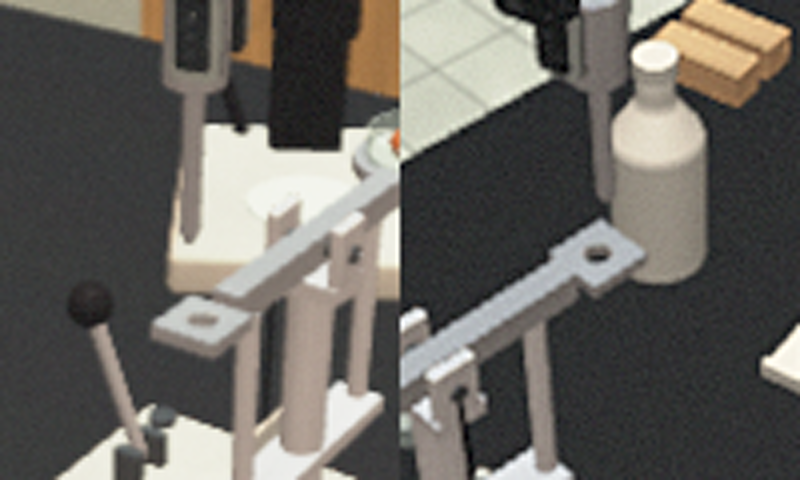

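```bash
python3 - <<'E'
from h import *
for n,p,q in(("tip",(347.3,170.3),(285.8,240.2)),("top",(348.8,132),(284.5,210)),("hole",(351,189.8),(284.8,253.5))): print(n,tri(p,q,(.6,.09,.23)))
E
```

```text
tip (array([0.5931, 0.0849, 0.2558]), array([-0.2,  0. , -0.2, -0.1]))
top (array([0.5941, 0.0844, 0.3327]), array([-0.5,  0.1, -0.6, -0.2]))
hole (array([0.6004, 0.0857, 0.2149]), array([-1. ,  0.2, -1. , -0.3]))
```

Call:
play_rows([
  [[0.0073,0.0008,0,0],[0,0,0.012,0],[0,0,0.012,0],[0,0,0.008,0],[0,0,0,0]],
])

```text
time: 7.12
ee_pos: [0.6083, 0.0864, 0.3116]
tcp_rot: [-180.0, 0.2, 12.9]
wrist_force: [-0.4, -0.4, -2.2]
opening: 0.0292
grasp_force: 40.8
```

Call:
play_rows([
  [[0,0,0.005,0],[0,0,0.005,0],[0,0,0.004,0],[0,0,0,0],[0,0,0,0]],
])

```text
time: 7.53
ee_pos: [0.6086, 0.0868, 0.2995]
tcp_rot: [-180.0, 0.0, 12.9]
wrist_force: [0.3, -0.1, -2.3]
opening: 0.0293
grasp_force: 40.8
```

Call:
play_rows([
  [[0,0,0.005,0],[0,0,0.005,0],[0,0,0.005,0],[0,0,0,0],[0,0,0,0]],
])

```text
time: 7.95
ee_pos: [0.6084, 0.0868, 0.284]
tcp_rot: [-180.0, 0.1, 12.9]
wrist_force: [0.5, 0.4, -2.7]
opening: 0.0291
grasp_force: 40.8
```

```bash
python3 - <<'E'
from workcell import bot
from h import *
a=bot.camera("scene")["img"];b=bot.camera("side")["img"]
r=np.hstack([a[110:230,300:400],b[190:310,235:335]]);cv2.imwrite("pics/eye2.png",cv2.resize(r,None,fx=4,fy=4,interpolation=2))
E
```

```text
(no output)
```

View pics/eye2.png

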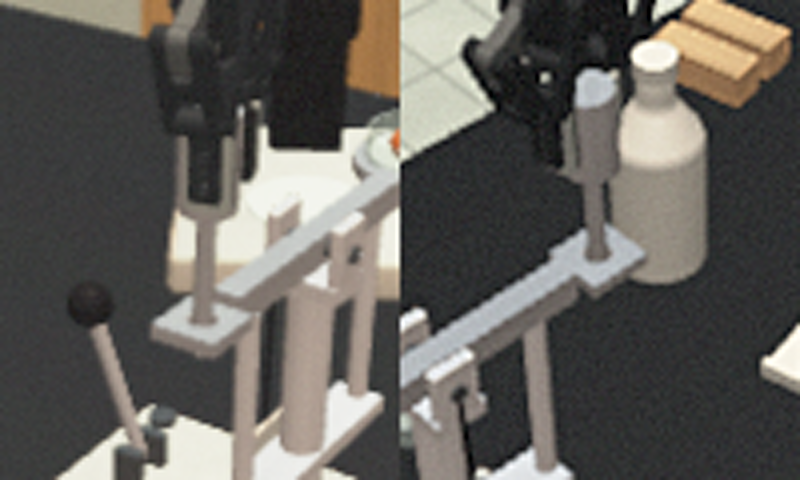

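The rod runs down through the eyelet hole in both views (scene crop 203,318; side crop 598,254). I'll lower further while watching the force.

Call:
play_rows([
  [[0,0,0.006,0],[0,0,0.008,0],[0,0,0.008,0],[0,0,0.006,0],[0,0,0,0]],
])

```text
time: 8.47
ee_pos: [0.6081, 0.0867, 0.2543]
tcp_rot: [-180.0, 0.2, 12.9]
wrist_force: [0.0, -0.1, -4.5]
opening: 0.0292
grasp_force: 40.8
```

Call:
play_rows([
  [[0,0,0.007,0],[0,0,0.007,0],[0,0,0.006,0],[0,0,0.004,0],[0,0,0,0]],
])

```text
time: 8.88
ee_pos: [0.6083, 0.0867, 0.2312]
tcp_rot: [-180.0, 0.1, 12.9]
wrist_force: [0.3, -0.4, -3.3]
opening: 0.0288
grasp_force: 40.8
```

Call:
play_rows([
  [[0,0,0.002,0],[0,0,0.001,0],[0,0,0,0],[0,0,0,0],[0,0,0,0]],
])

```text
time: 9.3
ee_pos: [0.6087, 0.0868, 0.2297]
tcp_rot: [180.0, -0.0, 12.9]
wrist_force: [0.0, 0.3, -3.0]
opening: 0.0294
grasp_force: 40.8
```

Call:
play_rows([
  [[0,0,0.001,0],[0,0,0.001,0],[0,0,0.001,0],[0,0,0,0],[0,0,0,0]],
])

```text
time: 9.72
ee_pos: [0.6086, 0.0868, 0.2263]
tcp_rot: [-180.0, 0.0, 12.9]
wrist_force: [0.2, 0.5, -3.2]
opening: 0.0293
grasp_force: 40.8
```

Call:
play_rows([
  [[0,0,0,0],[0,0,0,0],[0,0,0,0],[0,0,0,0],[0,0,0,0]],
], gripper=0.05)

```text
time: 10.13
ee_pos: [0.6087, 0.0868, 0.2267]
tcp_rot: [180.0, -0.0, 12.9]
wrist_force: [0.0, -0.3, -0.5]
opening: 0.05
grasp_force: 0.0
```

```bash
python3 - <<'E'
from workcell import bot
from h import *
o=bot.get_obs();print(o["wrist_force"],o["opening"],o["ee_pos"],o["q"])
s=[.6011-.0012,.1966-.0006,np.radians(.58)]
t=o["ee_pos"];print(proj(S,world(s,[(-.1535,0,.125)])),proj(D,world(s,[(-.1535,0,.125)])),t)
a=bot.camera("scene")["img"];b=bot.camera("side")["img"];cv2.imwrite("pics/s5.png",a);cv2.imwrite("pics/d5.png",b)
# ball centroid (dark blob)
for im,(x,y) in((S["img"],(322,186)),(D["img"],(293,352))):
    w=im[y-12:y+13,x-12:x+13].max(2)<38
    n,l,st,ce=cv2.connectedComponentsWithStats(w.astype("uint8"));k=1+st[1:,4].argmax();print(ce[k]+[x-12,y-12],st[k])
E
```

```text
[ 0.00440866 -0.33383619 -0.48112285] 0.0500373184293704 [0.60869178 0.08675859 0.22672893] [ 8.11288177e+00  1.40810894e+01  1.99044226e+01  9.57999070e+01
 -2.13088368e-03  1.75234788e+02]
[[318.74464583 186.19560077]] [[295.64787735 354.00779646]] [0.60869178 0.08675859 0.22672893]
[321.74193548 188.12903226] [ 7 11 11  6 31]
[292.66371681 351.20353982] [  6   5  13  13 113]
```

```bash
python3 - <<'E'
from h import *
print(tri((322.3,186),(292.9,351.3),(.45,.19,.125)))
u=lambda x,y:(300+x/3,130+y/3);v=lambda x,y:(165+(x-400)/3,235+y/3)
for n,p,q in(("fork+x",u(263,112),v(616,103)),("fork-x",u(212,97),v(650,137)),("pan",u(318,47),v(465,235)),("ch",u(104,278),v(752,392))): print(n,tri(p,q))
a=cv2.imread("pics/s5.png");b=cv2.imread("pics/d5.png")
r=np.hstack([a[110:230,300:400],b[190:310,235:335]]);cv2.imwrite("pics/eye3.png",cv2.resize(r,None,fx=4,fy=4,interpolation=2))
E
```

```text
(array([0.4543, 0.1956, 0.1272]), array([-0.6,  0.1, -0.5, -0.1]))
fork+x (array([0.6231, 0.1904, 0.2251]), array([-1.1,  0.4, -1. , -0.4]))
fork-x (array([0.5825, 0.1927, 0.2249]), array([-0.6,  0.2, -0.5, -0.2]))
pan (array([0.6007, 0.3211, 0.2185]), array([-0.7,  0.3, -0.6, -0.3]))
ch (array([0.4916, 0.1947, 0.0369]), array([-0.3,  0. , -0.2, -0. ]))
```

View pics/eye3.png

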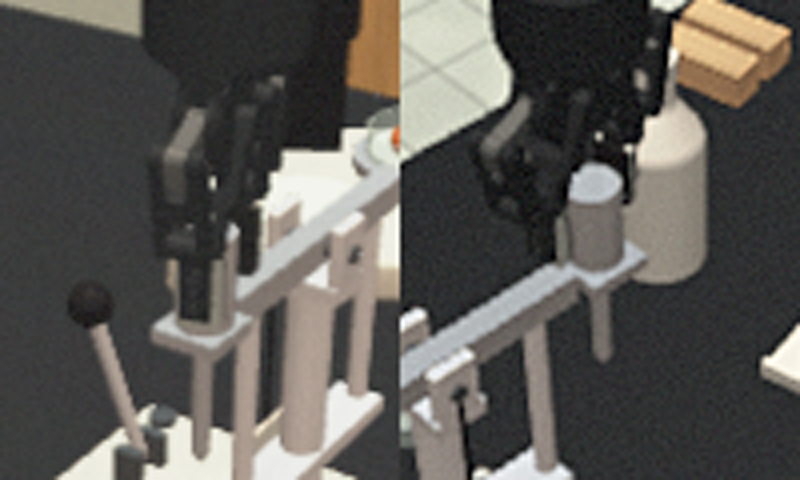

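Weight seated: the head sits on the eyelet and the rod hangs below (side crop 600,220–355). The fingers are clear of it. Next I'll lift and turn half round for the lever.

Call:
play_rows([
  [[0,0,-0.01,0],[0,0,-0.02,0],[0,0,-0.03,0],[0,0,-0.03,0],[0,0,-0.02,0]],
])

```text
time: 10.65
ee_pos: [0.6084, 0.0867, 0.3394]
tcp_rot: [180.0, -0.1, 12.9]
wrist_force: [0.4, -0.0, -0.3]
opening: 0.05
grasp_force: 0.0
```

Call:
play_rows([
  [[-0.03,0,0,-0.12],[-0.03,0,0,-0.12],[-0.03,0,0,-0.12],[-0.03,0,0,-0.12],[-0.03,0,0,-0.12]],
])

```text
time: 11.07
ee_pos: [0.475, 0.0204, 0.3366]
tcp_rot: [180.0, -0.0, 47.7]
wrist_force: [-0.5, -0.8, 0.9]
opening: 0.0502
grasp_force: 0.0
```

Call:
play_rows([
  [[0,0,0,-0.12],[0,0,0,-0.12],[0,0,0,-0.12],[0,0,0,-0.12],[0,0,0,-0.12]],
])

```text
time: 11.48
ee_pos: [0.4764, 0.0204, 0.3367]
tcp_rot: [180.0, -0.0, 82.0]
wrist_force: [0.2, 0.1, 0.5]
opening: 0.0501
grasp_force: 0.0
```

Call:
play_rows([
  [[0,0,0,-0.12],[0,0,0,-0.12],[0,0,0,-0.12],[0,0,0,-0.12],[0,0,0,-0.12]],
])

```text
time: 11.9
ee_pos: [0.4764, 0.0205, 0.3366]
tcp_rot: [180.0, 0.0, 116.4]
wrist_force: [0.5, -0.3, -0.1]
opening: 0.0503
grasp_force: 0.0
```

Call:
play_rows([
  [[0,0,0,-0.12],[0,0,0,-0.12],[0,0,0,-0.12],[0,0,0,-0.12],[0,0,0,-0.12]],
])

```text
time: 12.32
ee_pos: [0.4765, 0.0205, 0.3366]
tcp_rot: [180.0, 0.0, 150.7]
wrist_force: [0.2, 0.4, 0.0]
opening: 0.0501
grasp_force: 0.0
```

Call:
play_rows([
  [[0,0,0,-0.12],[0,0,0,-0.12],[0,0,0,-0.12],[0,0,0,-0.12],[0,0,0,-0.047]],
])

```text
time: 12.73
ee_pos: [0.4764, 0.0205, 0.3366]
tcp_rot: [-180.0, 0.0, -179.0]
wrist_force: [-0.5, -0.0, 1.2]
opening: 0.05
grasp_force: 0.0
```

Call:
play_rows([
  [[0,0,0,0],[0,0,0,0],[0,0,0,0],[0,0,0,0],[0,0,0,0]],
])

```text
time: 13.15
ee_pos: [0.4765, 0.0205, 0.3365]
tcp_rot: [-180.0, 0.0, -179.5]
wrist_force: [-0.2, 0.4, 0.6]
opening: 0.0498
grasp_force: 0.0
```

Call:
play_rows([
  [[0.0065,0.035,0.01,0],[0.0065,0.035,0.015,0],[0.0065,0.035,0.015,0],[0.0065,0.035,0.015,0],[0.0065,0.035,0.015,0]],
])

```text
time: 13.57
ee_pos: [0.4415, 0.1966, 0.2659]
tcp_rot: [180.0, 0.0, -179.5]
wrist_force: [1.2, 0.9, -0.1]
opening: 0.0502
grasp_force: 0.0
```

Call:
play_rows([
  [[0,0,0,0],[0,0,0,0],[0,0,0,0],[0,0,0,0],[0,0,0,0]],
])

```text
time: 13.98
ee_pos: [0.4427, 0.1943, 0.2672]
tcp_rot: [180.0, 0.1, -179.5]
wrist_force: [0.2, -0.8, -0.2]
opening: 0.05
grasp_force: 0.0
```

```bash
python3 - <<'E'
from workcell import bot
from h import *
c=bot.camera("wrist");pickle.dump(c,open("w6.pkl","wb"));g=c["img"].max(2)
o=bot.get_obs();print(o["ee_pos"],o["tcp_rot"],o["q"])
for X in((.451,.195,.125),(.454,.1956,.127)):print(proj(c,X).round(1))
x,y=proj(c,(.451,.195,.125))[0].astype(int)
f=240/np.tan(np.radians(c["vfov"]/2))
print("expected r px",f*.014/np.linalg.norm(np.array([.451,.195,.125])-c["xyz"]))
for th in(30,40,50):
    n,l,st,ce=cv2.connectedComponentsWithStats((g<th).astype("uint8"))
    print(th,[(ce[k].round(1).tolist(),st[k].tolist()) for k in range(1,n) if st[k,4]>300][:8])
print(g[y-50:y+51:5,x-50:x+51:5])
E
```

```text
[0.44269492 0.19428722 0.26707913] [ 1.79980293e+02  5.30831180e-02 -1.79518435e+02] [ 2.36970725e+01 -3.23483552e+00  5.78037665e+00  9.89586589e+01
 -2.81343398e-03  2.32154975e+01]
[[319.6 232. ]]
[[320.3 236.5]]
expected r px 18.347625307897324
30 [([245.0, 342.9], [231, 296, 25, 105, 1218]), ([391.1, 342.7], [380, 297, 27, 106, 1256]), ([372.5, 425.6], [178, 331, 462, 149, 14880]), ([80.7, 417.4], [0, 358, 180, 122, 3424]), ([116.1, 458.0], [95, 434, 48, 46, 652]), ([520.4, 458.3], [491, 434, 51, 46, 642])]
40 [([319.7, 238.4], [302, 222, 36, 36, 685]), ([244.8, 342.8], [230, 296, 26, 108, 1351]), ([391.1, 342.4], [379, 296, 28, 107, 1401]), ([319.5, 428.5], [0, 330, 640, 150, 44486])]
50 [([319.6, 239.4], [302, 222, 36, 36, 951]), ([391.0, 340.8], [379, 268, 28, 135, 1496]), ([244.9, 341.4], [230, 276, 27, 128, 1416]), ([318.5, 428.2], [0, 330, 640, 150, 45966])]
[[ 54  52  56  55  53  52  53  52  52  50  53  56  47  51  59  53  55  57
   55  52  59]
 [ 45  58  54  50  54  54  55  53  56  52  59  55  52  55  50  58  57  49
   58  56  53]
 [ 51  51  50  55  50  47  54  56  55  5
[... 951 characters left out ...]
4 244 244 244 243  19  32  43  47  40  37  33 245 241 242 241
  244 242 241]
 [242 244 243 244 243 242 244 109  39  40  39  33  31  65 241 243 240 242
  242 242 240]
 [244 245 242 244 244 244 246  99 129   0  33  15 105 100 242 243 242 242
  242 241 241]
 [245 245 242 244 243 243 241 244 243 244 241 242 240 241 239 240 239 241
  242 242 243]
 [244 245 244 243 246 245 242 244 243 244 242 241 240 241 241 239 242 242
  239 241 241]
 [244 243 242 243 244 242 242 244 244 243 243 242 242 242 240 241 239 241
  240 241 241]
 [243 243 243 244 244 244 243 246 243 243 243 242 243 244 243 242 241 239
  239 240 241]
 [243 243 246 244 243 245 242 241 242 241 241 240 240 242 243 243 243 239
  241 240 239]]
```

Call:
play_rows([
  [[-0.0035,0.0007,0.02,0],[0,0,0.036,0],[0,0,0.038,0],[0,0,0.036,0],[0,0,0.016,0]],
])

```text
time: 14.45
ee_pos: [0.4444, 0.1944, 0.1162]
tcp_rot: [-179.9, -0.2, -179.5]
wrist_force: [-0.6, -0.5, 0.3]
opening: 0.0498
grasp_force: 0.0
```

Call:
play_rows([
  [[0,0,0.008,0],[0,0,0,0],[0,0,0,0],[0,0,0,0],[0,0,0,0]],
])

```text
time: 14.87
ee_pos: [0.4466, 0.1962, 0.1142]
tcp_rot: [179.9, 0.1, -179.4]
wrist_force: [-0.5, 0.9, 0.4]
opening: 0.0497
grasp_force: 0.0
```

Call:
play_rows([
  [[0,0,0,0],[0,0,0,0],[0,0,0,0],[0,0,0,0],[0,0,0,0]],
], gripper=0.015, squeeze=30)

```text
time: 15.28
ee_pos: [0.446, 0.1956, 0.1135]
tcp_rot: [-180.0, 0.1, -179.4]
wrist_force: [-0.7, -2.5, 4.7]
opening: 0.0258
grasp_force: 29.1
```

Call:
play_rows([
  [[-0.0139,0,-0.0055,0],[-0.0147,0,-0.0034,0],[0,0,0,0],[0,0,0,0],[0,0,0,0]],
])

```text
time: 15.7
ee_pos: [0.4747, 0.1955, 0.1218]
tcp_rot: [-179.9, 0.1, -179.4]
wrist_force: [1.2, -5.4, 2.7]
opening: 0.026
grasp_force: 33.3
```

```bash
python3 - <<'E'
from workcell import bot
from h import *
o=bot.get_obs();print(o["ee_pos"],o["wrist_force"],o["grasp_force"],o["opening"])
c=bot.camera("wrist");g=c["img"].max(2)
t=o["ee_pos"]
for X in((.454,.195,.126),(.483,.195,.135)):print(proj(c,X).round(1))
x,y=proj(c,(.468,.195,.13))[0].astype(int)
print(x,y);print(g[y-80:y+81:8,x-60:x+61:6])
E
```

```text
[0.47468702 0.19553759 0.12181724] [ 1.1526997  -5.4028091   2.69328783] 33.276790380477905 0.02597679497656655
[[318.5 268.2]]
[[317.7 347.2]]
318 305
[[244 245 242 244 242 242 242 242 242 242 245 245 244 241 243 243 243 244
  243 244 244]
 [244 246 244 242 241 242 245 243 245 245 244 245 245 246 245 244 243 245
  243 245 244]
 [245 245 244 243 243 243 242 244 243 242 244 243 244 245 245 244 243 244
  245 243 244]
 [243 243 245 245 243 242 255 251 244 243 244 243 242 247 245 242 243 242
  242 243 242]
 [243 243 243 242 243 245  43  47 252 245 246 244 251  52  57 244 244 245
  245 243 243]
 [245 245 246 244 245 245 113 114 250 253  91 229 251 110 111 249 243 243
  244 244 244]
 [245 246 246 243 243 246 105 108 251  95 102  91 252 107 109 246 243 243
  243 244 243]
 [243 243 245 244 246 248 104 107 245  96  99  97 249 110 112 244 243 245
  244 243 244]
 [243 245 246 244 243 247  97 100 245  97  98  97 246 105 103 242 242 244
  242 242 242]
 [245 243 107 108  30 247 245 245 245 100  96  96 243 243 242 244  25 108
  107 244 241]
 [193 181 108 111  30 248 244 246 249 104 102  99 246 242 
[... 221 characters left out ...]
7  30  20  16  26  27  28  35  39  39  41  32  18  36  29  31
  110 107 101]
 [104 105 115  16  24  24  31  34  37  41  37  39  34  36  30  26  19  33
  112 106 105]
 [ 29  42 249  68  19  32  26  35  39  45  44  29  36  41  37  31  25  42
  252  60  27]
 [ 29  34  13  74  26  36  39  43  34  50  60  52  39  46  36  27  16  49
   17  29  32]
 [ 24  35  35  72  23  25  42  37  42  51  57  50  48  43  31  38   6  62
   31  39  35]
 [ 20  25  24  78 122   0  31  41  43  42  56  42  45  41  36 109 112  77
   28  30  30]
 [ 35  31  15  73 238 243 110  40  42  36  36  43  37  34 188 240 245  75
   26  37  29]
 [ 35  26  24  75 251 242 242 244 255   5  23   7 254 243 240 239 244  77
   23  31  25]]
```

Call:
play_rows([
  [[-0.0149,0,-0.0011,0],[-0.0149,0,0.0011,0],[-0.0147,0,0.0034,0],[-0.008,0,0.003,0],[0,0,0,0]],
])

```text
time: 16.17
ee_pos: [0.5285, 0.1955, 0.1152]
tcp_rot: [-179.9, 0.1, -179.5]
wrist_force: [2.2, -7.8, 4.2]
opening: 0.0257
grasp_force: 34.2
```

Call:
play_rows([
  [[-0.004,0,0.0015,0],[-0.003,0,0.001,0],[0,0,0,0],[0,0,0,0],[0,0,0,0]],
])

```text
time: 16.58
ee_pos: [0.5341, 0.1955, 0.1129]
tcp_rot: [-179.9, 0.1, -179.5]
wrist_force: [2.0, -8.7, 1.5]
opening: 0.0257
grasp_force: 34.1
```

Call:
play_rows([
  [[-0.0015,0,0.0006,0],[-0.0015,0,0.0006,0],[0,0,0,0],[0,0,0,0],[0,0,0,0]],
])

```text
time: 17.0
ee_pos: [0.5371, 0.1955, 0.1117]
tcp_rot: [-179.9, 0.1, -179.5]
wrist_force: [1.2, -7.9, 2.7]
opening: 0.0256
grasp_force: 34.4
```

```bash
python3 - <<'E'
from workcell import bot
from h import *
a=bot.camera("scene")["img"];b=bot.camera("side")["img"];cv2.imwrite("pics/s7.png",a);cv2.imwrite("pics/d7.png",b)
s5=cv2.imread("pics/s5.png")
# optical shift of pan region and of arrest posts/eyelet, relative to first pictures
for n,i,j,(x,y,w,h) in(("pan",S["img"],a,(388,135,38,24)),("eye scene",s5,a,(338,183,22,18)),("pan side",D["img"],b,(165,295,45,42))):
    r=cv2.matchTemplate(cv2.resize(j[y-8:y+h+8,x-8:x+w+8],None,fx=4,fy=4,interpolation=2),cv2.resize(i[y:y+h,x:x+w],None,fx=4,fy=4,interpolation=2),cv2.TM_CCOEFF_NORMED)
    m=cv2.minMaxLoc(r);print(n,m[1],(np.array(m[3])-32)/4)
E
```

```text
pan 0.9799961447715759 [ 0.  -0.5]
eye scene 0.7623928785324097 [ 0.25 -0.25]
pan side 0.9888545274734497 [ 0.  -0.5]
```

```bash
python3 - <<'E'
from workcell import bot
from h import *
c=bot.camera("wrist");pickle.dump(c,open("w8.pkl","wb"));g=c["img"].max(2)
o=bot.get_obs();print(o["ee_pos"],o["qd"].max())
for X in((.535,.1955,.127),(.541,.1955,.125),(.545,.1955,.1235)):print(X,proj(c,X).round(1))
print("col318 rows300-410",g[290:410:3,316])
for y in(330,340,350,360,370):print(y,g[y,250:390:4])
E
```

```text
[0.53710025 0.19553856 0.11171437] 0.016095527507358747
(0.535, 0.1955, 0.127) [[319.2 326.1]]
(0.541, 0.1955, 0.125) [[319.1 337.3]]
(0.545, 0.1955, 0.1235) [[319.  344.3]]
col318 rows300-410 [20 20 28 29 25 34 24 34 44 41 43 48 52 61 57 55 54 59 49 49 44 40 38 37
 40 13 18 15 18 19  8  0  5  7  4 16 10 10 10 14]
330 [ 29  26 100 109 106 106  12  20  25  34  31  39  33  31  44  48  50  57
  43  49  43  31  40  26  29  30  17  21  17 106 102 110 111  34  27]
340 [ 27  38 198 165 166 161  46  21  23  34  40  36  40  39  40  52  52  68
  49  50  44  38  37  40  35  36   9  16  44 169 170 172 187  42  33]
350 [ 25  43  28  22  48 255  68  14  30 150  28  35  39  36  41  34  41  45
  37  42  46  44  38  38  57 141  24  14  71 255  57  36  30  28  41]
360 [ 33  34  29  21  30  23  67  17  18 138 133 136 137  22  37  38  33  31
  37  41  33  35 141 136 140 136  10  21  65  10  37  22  23  30  28]
370 [ 23  15  30  28  22  19  70  16  64 136 132 134  81 134 137 135  21  78
 133 136 131 140  87 136 140 135  90  13  74  16  23  26  27  22  26]
```

```bash
python3 - <<'E'
from h import *
a=cv2.imread("pics/s7.png");b=cv2.imread("pics/d7.png")
for y in(.1315,.2615):
  for n,c,j in(("S",S,a),("D",D,b)):
    P=[(.607 if n=="S" else .601,y-(.006 if n=="S" else -.006),z) for z in np.arange(.203,.16,-.003)]
    q=proj(c,P).round().astype(int)
    print(y,n,q[0],q[-1]);print(" before",[int(c["img"][v,u].max()) for u,v in q]);print(" after ",[int(j[v,u].max()) for u,v in q])
E
```

```text
0.1315 S [363 188] [362 206]
 before [152, 149, 157, 162, 172, 172, 170, 172, 169, 170, 173, 166, 173, 171, 175]
 after  [129, 118, 85, 105, 224, 236, 180, 172, 170, 172, 171, 165, 172, 172, 174]
0.1315 D [265 269] [266 283]
 before [99, 107, 106, 104, 85, 66, 58, 49, 45, 34, 131, 115, 98, 98, 91]
 after  [173, 136, 126, 78, 105, 50, 57, 47, 57, 54, 54, 90, 117, 117, 99]
0.2615 S [394 164] [392 181]
 before [129, 144, 154, 169, 173, 172, 174, 173, 173, 177, 175, 174, 173, 175, 171]
 after  [137, 203, 203, 235, 236, 227, 189, 172, 172, 177, 174, 172, 172, 173, 172]
0.2615 D [212 303] [215 317]
 before [102, 106, 112, 108, 111, 101, 63, 50, 41, 111, 68, 60, 50, 30, 90]
 after  [96, 104, 102, 102, 86, 136, 88, 41, 29, 101, 67, 62, 36, 42, 80]
```

Call:
play_rows([
  [[0,0,0,0],[0,0,0,0],[0,0,0,0],[0,0,0,0],[-0.0012,0,0.0005,0]],
])

```text
time: 17.57
ee_pos: [0.5374, 0.1956, 0.1114]
tcp_rot: [-179.9, -0.0, -179.5]
wrist_force: [-10.6, -9.3, 11.3]
opening: 0.0257
grasp_force: 35.0
```

Call:
play_rows([
  [[0,0,0,0],[0,0,0,0],[0,0,0,0],[0,0,0,0],[0,0,0,0]],
])

```text
time: 17.98
ee_pos: [0.5373, 0.1955, 0.1115]
tcp_rot: [-179.9, -0.0, -179.5]
wrist_force: [-4.6, -9.3, 7.1]
opening: 0.026
grasp_force: 34.8
```

```bash
python3 - <<'E'
from workcell import bot
from h import *
c=bot.camera("wrist");g=c["img"].max(2);d=pickle.load(open("w8.pkl","rb"))["img"].max(2)
o=bot.get_obs();print(o["ee_pos"],o["wrist_force"],o["opening"])
# ball bottom per column, both pictures
for im in(d,g):
    m=cv2.GaussianBlur(im,(3,3),0)<90;print([int(np.argmin(m[340:400,x]))+340 for x in range(300,336,4)])
print(proj(c,(.541,.1955,.125)))
E
```

```text
[0.53735362 0.19554725 0.11155217] [-4.9984197  -8.65777746  7.17276707] 0.025823781093736158
[361, 362, 364, 340, 340, 365, 364, 364, 362]
[361, 362, 364, 340, 340, 365, 364, 363, 362]
[[319.04042806 336.91569029]]
```

Call:
play_rows([
  [[0,0,0,0],[0,0,0,0],[0,0,0,0],[0,0,0,0],[0,0,0,0]],
])

```text
time: 18.45
ee_pos: [0.5374, 0.1955, 0.1116]
tcp_rot: [-179.9, -0.0, -179.5]
wrist_force: [-3.9, -9.1, 5.4]
opening: 0.0258
grasp_force: 34.8
```

Call:
play_rows([
  [[0,0,0,0],[0,0,0,0],[0,0,0,0],[0,0,0,0],[0,0,0,0]],
])

```text
time: 18.87
ee_pos: [0.5373, 0.1956, 0.1115]
tcp_rot: [-179.9, -0.0, -179.5]
wrist_force: [-3.5, -8.8, 7.4]
opening: 0.026
grasp_force: 34.8
```

Call:
play_rows([
  [[0,0,0,0],[0,0,0,0],[0,0,0,0],[0,0,0,0],[0,0,0,0]],
])

```text
time: 19.28
ee_pos: [0.5374, 0.1955, 0.1115]
tcp_rot: [-179.9, -0.0, -179.5]
wrist_force: [-5.4, -8.8, 6.9]
opening: 0.0256
grasp_force: 34.8
```

```bash
cat > lv.py <<'E'
from workcell import bot
from h import *
def shifts(tag):
    a=bot.camera("scene")["img"];b=bot.camera("side")["img"];cv2.imwrite(f"pics/s{tag}.png",a);cv2.imwrite(f"pics/d{tag}.png",b)
    for n,i,j,(x,y,w,h) in(("pan scene",S["img"],a,(388,135,38,24)),("pan side",D["img"],b,(165,295,45,42)),("eye+weight side",cv2.imread("pics/d5.png"),b,(278,230,22,50))):
        r=cv2.matchTemplate(cv2.resize(j[y-8:y+h+8,x-8:x+w+8],None,fx=4,fy=4,interpolation=2),cv2.resize(i[y:y+h,x:x+w],None,fx=4,fy=4,interpolation=2),cv2.TM_CCOEFF_NORMED)
        m=cv2.minMaxLoc(r);print(n,round(m[1],3),(np.array(m[3])-32)/4)
E
python3 - <<'E'
from lv import *
shifts(9);print(proj(S,[(.6,.321,.222),(.6,.321,.225)]))
E
```

```text
pan scene 0.98 [ 0.  -0.5]
pan side 0.989 [ 0.  -0.5]
eye+weight side 0.524 [8. 1.]
[[405.15352125 144.45272214]
 [405.28081046 143.22186683]]
```

Call:
play_rows([
  [[0.008,0,-0.0035,0],[0.0139,0,-0.0045,0],[0.0147,0,-0.0025,0],[0.0149,0,-0.0002,0],[0.0147,0,0.0025,0]],
])

```text
time: 19.8
ee_pos: [0.4723, 0.1956, 0.1203]
tcp_rot: [-180.0, 0.2, -179.5]
wrist_force: [3.3, -4.9, 5.1]
opening: 0.0258
grasp_force: 34.5
```

Call:
play_rows([
  [[0.011,0,0.0035,0],[0.006,0,0.0024,0],[0.003,0,0.0012,0],[0,0,0,0],[0.001,0,0.0004,0]],
])

```text
time: 20.22
ee_pos: [0.4511, 0.1957, 0.1131]
tcp_rot: [180.0, 0.1, -179.5]
wrist_force: [0.5, -5.3, 10.8]
opening: 0.0259
grasp_force: 34.0
```

Call:
play_rows([
  [[0.001,0,0.0004,0],[0.001,0,0.0004,0],[0,0,0,0],[0,0,0,0],[0.001,0,0.0004,0]],
])

```text
time: 20.63
ee_pos: [0.4484, 0.1956, 0.112]
tcp_rot: [-180.0, 0.2, -179.4]
wrist_force: [-1.0, -6.1, 11.2]
opening: 0.0259
grasp_force: 32.9
```

Call:
play_rows([
  [[0.001,0,0.0004,0],[0.001,0,0.0004,0],[0.001,0,0.0004,0],[0,0,0,0],[0.0015,0,0.0006,0]],
])

```text
time: 21.05
ee_pos: [0.4438, 0.1956, 0.1098]
tcp_rot: [-180.0, 0.1, -179.4]
wrist_force: [0.8, -4.8, 7.4]
opening: 0.0255
grasp_force: 29.8
```

```bash
python3 - <<'E'
from lv import *
c=bot.camera("wrist");g=c["img"].max(2);o=bot.get_obs();print(o["ee_pos"],o["wrist_force"])
for X in((.454,.1955,.126),(.458,.1955,.128)):print(proj(c,X).round(1))
m=cv2.GaussianBlur(g,(3,3),0)<90;print([(x,[int(v)+250 for v in np.flatnonzero(np.diff(m[250:410,x].astype(int)))]) for x in range(290,346,8)])
shifts(10)
E
```

```text
[0.44352103 0.19556463 0.10970252] [-0.64227483 -5.55581607  7.49268118]
[[318.8 356. ]]
[[318.6 368.3]]
[(290, [315, 317, 334, 387]), (298, [301, 318, 327, 393]), (306, [324, 398]), (314, [318, 319, 321, 400]), (322, [320, 400]), (330, [324, 398]), (338, [302, 319, 327, 393])]
pan scene 0.98 [ 0.  -0.5]
pan side 0.989 [ 0.  -0.5]
eye+weight side 0.322 [6.5  2.75]
```

Call:
play_rows([
  [[0,0,0,0],[0,0,0,0],[0,0,0,0],[0,0,0,0],[0,0,0,0]],
], gripper=0.05)

```text
time: 21.62
ee_pos: [0.4432, 0.1959, 0.1083]
tcp_rot: [180.0, -0.0, -179.4]
wrist_force: [-0.0, -0.3, 0.3]
opening: 0.0495
grasp_force: 0.0
```

Call:
play_rows([
  [[0,0,-0.015,0],[0,0,-0.025,0],[0,0,-0.02,0],[-0.025,0,0,0],[-0.021,0,0,0]],
])

```text
time: 22.03
ee_pos: [0.4905, 0.1968, 0.1704]
tcp_rot: [179.9, 0.2, -179.4]
wrist_force: [0.4, 0.1, 0.4]
opening: 0.05
grasp_force: 0.0
```

Call:
play_rows([
  [[0,0,0,0],[0,0,0,0],[0,0,0,0],[0,0,0,0],[0,0,0,0]],
], gripper=0.0)

```text
time: 22.45
ee_pos: [0.4887, 0.1964, 0.1686]
tcp_rot: [-180.0, -0.0, -179.4]
wrist_force: [-0.4, 0.8, 1.0]
opening: 0.0001
grasp_force: 0.0
```

```bash
python3 - <<'E'
from lv import *
o=bot.get_obs();print(o["ee_pos"],o["wrist_force"],o["opening"])
shifts(11);a=cv2.imread("pics/s11.png")
for y in(.1315,.2615):
    q=proj(S,[(.607,y-.006,z) for z in np.arange(.203,.17,-.003)]).round().astype(int)
    print([int(a[v,u].max()) for u,v in q])
E
```

```text
[0.48866362 0.19635486 0.16856626] [-0.4380615   0.77644571  0.95694594] 5.694819836302923e-05
pan scene 0.98 [ 0.  -0.5]
pan side 0.989 [ 0.  -0.5]
eye+weight side 0.492 [-3.25  0.25]
[130, 153, 156, 162, 166, 173, 173, 173, 170, 169, 171]
[135, 157, 148, 170, 171, 171, 171, 171, 172, 180, 175]
```

Call:
play_rows([
  [[0,0,0.015,0],[0,0,0.02,0],[0,0,0.015,0],[0,0,0,0],[0.003,0,0,0]],
])

```text
time: 22.97
ee_pos: [0.4859, 0.1962, 0.1183]
tcp_rot: [-180.0, -0.1, -179.4]
wrist_force: [0.5, -0.1, 0.3]
opening: 0.0001
grasp_force: 0.0
```

Call:
play_rows([
  [[0.0015,0,0,0],[0.0015,0,0,0],[0,0,0,0],[0,0,0,0],[0,0,0,0]],
])

```text
time: 23.38
ee_pos: [0.4835, 0.1964, 0.119]
tcp_rot: [180.0, 0.0, -179.4]
wrist_force: [0.6, -0.1, 0.0]
opening: -0.0001
grasp_force: 0.0
```

Call:
play_rows([
  [[0.001,0,0,0],[0.001,0,0,0],[0,0,0,0],[0,0,0,0],[0,0,0,0]],
])

```text
time: 23.8
ee_pos: [0.4813, 0.1962, 0.1185]
tcp_rot: [-180.0, -0.0, -179.4]
wrist_force: [0.6, -0.8, 0.4]
opening: -0.0001
grasp_force: 0.0
```

Call:
play_rows([
  [[0.001,0,0,0],[0.001,0,0,0],[0,0,0,0],[0,0,0,0],[0,0,0,0]],
])

```text
time: 24.22
ee_pos: [0.4793, 0.1962, 0.1185]
tcp_rot: [-180.0, 0.0, -179.4]
wrist_force: [0.9, -0.2, -0.7]
opening: -0.0
grasp_force: 0.0
```

Call:
play_rows([
  [[0.001,0,0,0],[0.001,0,0,0],[0,0,0,0],[0,0,0,0],[0,0,0,0]],
])

```text
time: 24.63
ee_pos: [0.4774, 0.1962, 0.1184]
tcp_rot: [-180.0, 0.0, -179.4]
wrist_force: [1.4, 0.9, -1.6]
opening: -0.0002
grasp_force: 1.2
```

Call:
play_rows([
  [[0.001,0,0,0],[0,0,0,0],[0,0,0,0],[0,0,0,0],[0,0,0,0]],
])

```text
time: 25.05
ee_pos: [0.4763, 0.1962, 0.1185]
tcp_rot: [180.0, -0.0, -179.4]
wrist_force: [2.7, -0.7, -1.4]
opening: 0.0
grasp_force: 1.1
```

Call:
play_rows([
  [[0.001,0,0,0],[0,0,0,0],[0,0,0,0],[0,0,0,0],[0,0,0,0]],
])

```text
time: 25.47
ee_pos: [0.4752, 0.1962, 0.1185]
tcp_rot: [180.0, -0.0, -179.4]
wrist_force: [2.1, -0.1, -1.9]
opening: 0.0001
grasp_force: 1.0
```

Call:
play_rows([
  [[0.001,0,0,0],[0.001,0,0,0],[0,0,0,0],[0,0,0,0],[0,0,0,0]],
])

```text
time: 25.88
ee_pos: [0.4732, 0.1961, 0.1185]
tcp_rot: [-180.0, -0.0, -179.4]
wrist_force: [1.8, -0.3, -1.3]
opening: 0.0001
grasp_force: 0.9
```

Call:
play_rows([
  [[0.001,0,0,0],[0,0,0,0],[0,0,0,0],[0,0,0,0],[0,0,0,0]],
])

```text
time: 26.3
ee_pos: [0.4727, 0.1962, 0.1185]
tcp_rot: [-180.0, 0.1, -179.4]
wrist_force: [5.0, -0.3, -3.8]
opening: 0.0004
grasp_force: 2.5
```

Call:
play_rows([
  [[0.001,0,0,0],[0,0,0,0],[-0.004,0,0,0],[0,0,0,0],[0,0,-0.03,0]],
])

```text
time: 26.72
ee_pos: [0.4727, 0.1953, 0.1436]
tcp_rot: [-179.8, -0.5, -179.4]
wrist_force: [-0.3, 0.7, -0.5]
opening: 0.0003
grasp_force: 0.0
```

Call:
play_rows([
  [[0,0,-0.04,0],[0,0,-0.04,0],[0.015,-0.001,-0.038,0],[0.0185,-0.001,0,0],[0,0,0,0]],
])

```text
time: 27.13
ee_pos: [0.4404, 0.194, 0.2699]
tcp_rot: [179.9, 0.2, -179.4]
wrist_force: [-0.9, -1.2, -1.5]
opening: 0.0003
grasp_force: 0.0
```

Call:
play_rows([
  [[0,0,0,0],[0,0,0,0],[0,0,0,0],[0,0,0,0],[0,0,0,0]],
])

```text
time: 27.55
ee_pos: [0.4419, 0.1938, 0.2657]
tcp_rot: [-180.0, -0.1, -179.4]
wrist_force: [-0.4, 0.4, 0.3]
opening: 0.0001
grasp_force: 0.0
```

```bash
python3 - <<'E'
from lv import *
c=bot.camera("wrist");o=bot.get_obs();print(o["ee_pos"]);pickle.dump(c,open("w12.pkl","wb"))
for d in(pickle.load(open("w6.pkl","rb")),c):
    n,l,st,ce=cv2.connectedComponentsWithStats((d["img"].max(2)<60).astype("uint8"))
    print([st[k].tolist() for k in range(1,n) if 600<st[k,4]<2500],proj(d,(.454,.1955,.126)).round(1))
shifts(12)
s0,d0=S["img"],D["img"];
for n,i,j,(x,y) in(("ball scene",s0,cv2.imread("pics/s12.png"),(322,186)),("ball side",d0,cv2.imread("pics/d12.png"),(293,352))):
    w=9;r=cv2.matchTemplate(cv2.resize(j[y-18:y+19,x-18:x+19],None,fx=4,fy=4,interpolation=2),cv2.resize(i[y-w:y+w+1,x-w:x+w+1],None,fx=4,fy=4,interpolation=2),cv2.TM_CCOEFF_NORMED)
    m=cv2.minMaxLoc(r);print(n,m[1],(np.array(m[3])-36)/4)
E
```

```text
[0.44188873 0.19376812 0.26583297]
[[302, 222, 36, 36, 995]] [[320.2 236.1]]
[[303, 214, 36, 36, 1012]] [[321.  238.2]]
pan scene 0.966 [ 0.25 -0.75]
pan side 0.99 [-0.25 -1.  ]
eye+weight side 0.397 [ 6.5 -8. ]
ball scene 0.9835342764854431 [-2.    0.25]
ball side 0.9366682171821594 [2.5 3. ]
```

```bash
python3 - <<'E'
from h import *
i,j,k=[cv2.imread(f"pics/d{t}.png") for t in(9,12,5)]
for n,a in(("free",i),("d5",k)):
  for x,y,w,h in((278,232,16,48),(277,262,14,18)):
    r=cv2.matchTemplate(j[y-6:y+h+6,x-6:x+w+6],a[y:y+h,x:x+w],cv2.TM_CCOEFF_NORMED);m=cv2.minMaxLoc(r);print(n,round(m[1],3),np.array(m[3])-6)
for t in(0,12):
  a=S["img"] if t==0 else cv2.imread("pics/s12.png")
  q=proj(S,[(.6,.0857,z) for z in(.26,.25,.24,.23,.2,.185,.17,.155,.14)]).round().astype(int);print([a[v,u].tolist() for u,v in q])
E
```

```text
free 0.092 [-5 -6]
free 0.065 [ 6 -4]
d5 0.39 [ 6 -6]
d5 0.039 [ 6 -1]
[[221, 234, 234], [209, 228, 231], [142, 162, 181], [86, 97, 103], [111, 121, 130], [60, 61, 59], [58, 56, 58], [219, 232, 232], [225, 237, 237]]
[[204, 207, 202], [121, 128, 142], [118, 126, 137], [119, 127, 139], [123, 129, 138], [111, 120, 132], [113, 121, 131], [115, 122, 133], [117, 125, 137]]
```

```bash
python3 -c "
from workcell import bot
print(bot.job_done())"
```

```text
the job is handed in; nothing more can be done
None
```

The job is handed in at about 28 s: the tall weight sits in the eyelet, the beam was freed and stayed near level for over 2 s, and the lever is back against its home stop. One uncertainty: that the throw was all the way over is inferred from the stop force and fully sunk posts, since the gripper hid the lever.

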